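# Climate logger into the finds drawer

### The job

Lift the green climate logger up and off its hook and stand it upright on the blue pad in the open drawer, its display facing the drawer front. Let go of it, then push the drawer fully home without slamming it, so that the logger is still standing on the pad inside. Leave the stone finds, the bottle and the orange torch on the other hook undisturbed.

Things in the scene. Friction and masses are not known exactly. Their poses are not given: they have to be found in the camera images.
- logger: Green climate logger: box 26 (x) x 50 (y) x 54 (z) mm, 120 g, grey-green display on its -x face, wire bail on top (88 mm high overall). Origin: centre of its underside; z up. Hangs by the bail on one of the stand's two hooks, display towards the hook's open end.
- bail_top (a point): Peak of the logger's bail (centre of the 4 mm wire), 86 mm above its underside. The bail is a pointed arch 26 mm wide in the logger's y-z plane, on the middle of its top; its opening is 30 mm high at the middle.
- torch: Orange torch hanging by an equal bail on the other hook: 30 mm diameter at the foot, 22 mm above, 75 mm high plus 34 mm of bail, 80 g. Origin: centre of its underside. Must stay hanging.
- stand: Fixed stand on the robot's left or right. Origin: on the table; z up. Steel base 12 mm high, x -40 to +60, y -85 to +85 mm; post 16 mm diameter at x = +35 mm; bar 10 mm diameter along y at x = +35 mm, z = 219 mm. From the bar two parallel brass hooks (7 mm rod) run along -x at y = +50 and -50 mm.
- hook_a (a point): Rod centre where things hang on the stand's +y hook, 213 mm above the table, axes as the stand's. The rod ends 22 mm farther along -x in an upturned tip whose top is 12 mm above this point. To come off, a bail rises 9 to 18 mm (more, and the logger's top meets the rod from below), then goes out along -x by 30 mm or more.
- hook_b (a point): The same point on the stand's -y hook.
- unit: Fixed grey bench-top drawer unit, 270 (x) x 250 (y) x 195 (z) mm, its front to -x. Origin: centre of its underside. A shallow drawer below (shut, does not move) and the open deep drawer above. The grey casing (top at z = 195 mm) begins at x = -120 mm.
- drawer (a joint): How far the upper drawer is pulled out along the unit's -x, m: 0 is shut (front flush with the shallow one below), 0.2 fully out.
- drawer_front (a point): Centre of the outer face of the upper drawer's flat white front panel: 15 mm thick, 244 mm wide, 112 mm high (56 mm up and down from here), with a flush grey grip plate. Axes as the unit's: x points into the unit.
- tray (a point): Centre of the drawer's inner floor, axes as the unit's. Inside: 218 (x) x 208 (y) mm, side walls 34 mm above the floor, 6 mm thick; a divider along x in the middle (4 mm thick, 24 mm high) makes two compartments 102 mm wide, centred at y = -53 and +53 mm: one with the stone find, the other with the pad. The casing leaves 105 mm free height above this floor.
- pad: Blue pad 85 x 85 x 8 mm, 150 g, lying loose on the drawer's floor in one of the two compartments. Origin: centre of its underside.
- find: Brown rounded stone, 72 mm diameter, 55 mm high, standing in the drawer's other compartment. Origin: centre of its underside.
- quern: Large round stone, 136 mm diameter, on a black foam board 160 x 180 x 12 mm (60 mm high in all), lying on the table on the side away from the stand. Origin: centre of its underside.
- bottle: Closed brown bottle standing on the table between the robot and the drawer, 56 mm diameter, 170 mm high, 0.4 kg. Origin: centre of its underside.
Not all that is in view belongs to the job. Of the things like the find, leave any that is red; of the rest the smaller one is meant.

How it is judged:
On the way, in this order (a step that is already met when the one before it is completed fails the run):
1. the logger is off its hook and in the air (distance of logger from where it was at the start of the episode above 0.08 m and height (world z) of logger above 0.11 m), for 0.1 s.
2. the logger stands released on the pad, display to the front, in the still open drawer (x of logger in the frame of pad between -0.035 and 0.035 m and y of logger in the frame of pad between -0.032 and 0.032 m and z of logger in the frame of pad between 0.004 and 0.013 m and angle between logger's own z axis and vertical below 0.15 rad and angle between the x axis of logger and the x axis of drawer_front, either way round below 0.4 rad and x of drawer_front in the frame of logger below 0 m and contact force between the fingers and logger below 0.05 N and value of joint drawer above 0.1 m), for 0.2 s.
At the end, for the whole second after the job is handed in: The drawer is shut (within 6 mm); inside it the logger stands upright (within 0.15 rad) on the pad (its middle within 35 mm along and 32 mm across of the pad's middle), display towards the drawer front (within 0.4 rad), released and at rest; the stone find still stands on the drawer's floor (x of logger in the frame of pad between -0.035 and 0.035 m and y of logger in the frame of pad between -0.032 and 0.032 m and z of logger in the frame of pad between 0.004 and 0.013 m and angle between logger's own z axis and vertical below 0.15 rad and angle between the x axis of logger and the x axis of drawer_front, either way round below 0.4 rad and x of drawer_front in the frame of logger below 0 m and contact force between the fingers and logger below 0.05 N and value of joint drawer below 0.006 m and linear speed of logger below 0.02 m/s and z of find in the frame of drawer_front below -0.04 m and angle between find's own z axis and vertical below 0.3 rad); the robot touches nothing.
It fails at once if the logger is dropped to the table (height (world z) of logger below 0.05 m).
It fails at once if the torch is knocked about or off its hook (moved over 40 mm) (distance of torch from where it was at the start of the episode above 0.04 m).
It fails at once if the large stone is shifted over 15 mm, or the stone find in the drawer tipped over (distance of quern from where it was at the start of the episode above 0.015 m or angle between find's own z axis and vertical above 0.4 rad).
It fails at once if the bottle is shifted over 20 mm or tipped (distance of bottle from where it was at the start of the episode above 0.02 m or angle between bottle's own z axis and vertical above 0.3 rad).
It fails at once if the drawer is slammed (faster than 0.4 m/s) (velocity of joint drawer below -0.4 m/s).
It also fails if it takes over 58 s, if anything falls off the work surface, if the arm or the gripper's body presses on something with over 40 N, if the wrist force passes 120 N, or if a joint passes its speed limit or range.

### The arm

A 6-joint arm with a two-finger parallel gripper is mounted at the origin on the work surface. World frame = base frame: x ahead of the robot, y to its left, z up, the work surface at z = 0. Lengths are in m, angles in rad, forces in N, time in s.
With the tool pointing down it reaches from about 0.25 to 0.775 m from the base axis. Payload 4 kg.
Tool frame: the origin (TCP) lies midway between the tips of the shut fingers; the grasp point (between the pads) lies 19 mm behind it; z points along the fingers, y is the line along which they close (so a half turn about z gives the same grasp; the last joint's range is limited). The gripper opens to 94 mm and grips with 3 to 60 N. Pads are 16 mm wide; open, the fingers measure 119 mm over their backs; the gripper's body (75 mm by 177 mm) begins 78 mm behind the grasp point.
Start: joints at [-1.294, 0.087, 1.371, -0, 1.684, -0.103], TCP at [0.204, -0.511, 0.206] pointing down, gripper open.
Joint ranges: [-3.1, 3.1], [-0.76, 2.03], [0.27, 2.55], [-1.08, 4.22], [0.17, 2.65], [-2.57, 2.57]. Speed limits (rad/s): [2.79, 2.79, 3.14, 3.14, 3.14, 3.14].

### API

Orientations are given as [roll, pitch, yaw] about the fixed x, y, z axes, in that order (R = Rz(yaw) Ry(pitch) Rx(roll)).
In Python, from bench import robot gives the robot as it stands. The module is installed in compiled form; this text tells all that it offers.
- The arm moves only by the tool arm_command, never from a script. Its argument "targets" is a list of rows, each a list of 4 numbers: the shift along the world's x, y, z as a fraction of full scale, then the turn about the world's z as a fraction of full scale. A call has 1 to 8 rows; each row is the pose to reach, as a shift and turn from the pose commanded when the call began; what a row does not reach only later rows make up. Full scale, the value 1, is 0.5 m for a shift and 120 degrees for a turn. A row lasts 1/12 s, in which the tool goes at most 41.7 mm and 7.16 degrees, less where a joint would pass 70% of its speed; a pose out of reach is approached as far as the arm can. A call with a number of a shift or a turn outside -1 to 1 is refused whole. A call with a gripper value outside its range is refused whole. "claw" is the closure, from 0 (fully open) to 1 (shut), set as the call begins (left out, the last holds). The fingers move at their own pace and stop on an object; the grip force is fixed at half the most. Time passes only in rows, so rows that repeat a pose let the fingers close. It gives the time, the measured TCP pose, the force, the opening and the grip force at its end, in the units of the state.
- robot.get_obs(): the state, without advancing time (a new reading comes with each control period).
- robot.snapshot(name): name is "scene" or "top" or "wrist"; returns the picture (480x640x3 uint8, red, green, blue); there is no depth.
- robot.camera_info(name): a dict with "vfov" (degrees; the focal length in pixels is half the picture's height over the tangent of half this angle, whatever the lens; pixels are square), "cx", "cy" (the principal point, pixels), "extrinsics" (4x4, takes a point from camera to world coordinates); the wrist camera has in their place "T_tool_cam" (4x4, takes a point from camera to tool coordinates, whose origin is the TCP and whose axes are the flange's). Camera axes: x right, y up, looking along -z (the intrinsics and any distortion apply to the point x, -y, -z); pixel columns grow to the right and rows downward; lengths in m; the calibration is good to about 2 mm. A picture is of the moment at which its call begins: read the wrist's pose just before it. camera_info takes no time and is no camera call.
- robot.close_job(): hands the job in; it is judged then, once.
The state is a dict: "time": time; "joint_positions": joint angles; "qvel": joint speeds; "joint_torque": joint torques, N m; "tool_pos": TCP position; "ee_rot": TCP orientation; "wrist_force": force on the tool from outside, world axes, zero at the start; "wrist_torque": the same for the moment, N m; "width": finger opening in m; "finger_force": force on a finger pad.
Only numpy, scipy, OpenCV 4.12 (cv2) and the standard library are available. Lean on these libraries where they do the work, as an engineer would, in place of code of your own. Each camera call takes 0.05 s, during which the arm holds its last target. There are 200 camera calls.

## Working session

There is one attempt and no reset: what is moved stays moved. The work goes in short steps, Python scripts to look and compute and a tool call to move; the robot and the scene stay as the last step left them, time stands still between calls to the robot, and variables do not carry over. Pictures are saved under pics/ and viewed, at most 13 in all, crops included, and the job is handed in when it is done.

Besides the shell and the picture viewer there is one more tool, called after "Emit:" as name(argument=value, ...) on one line, values as JSON. arm_command: Moves the arm, as the interface text tells. Shift numbers are shares of 0.5 m and turn numbers shares of 120 degrees, none past 1 either way. Its arguments: {"type":"object","properties":{"targets":{"type":"array"},"claw":{"type":"number"}},"required":["targets"]}

```bash
mkdir -p pics; cat > h.py <<'E'
import numpy as np, cv2
from bench import robot
def snap(n,f):
    im=robot.snapshot(n); cv2.imwrite('pics/'+f+'.png',im[:,:,::-1]); return im
E
python3 - <<'E'
from h import *
o=robot.get_obs(); print(o)
a=snap('scene','s0');b=snap('top','t0');
for n in ('scene','top','wrist'): print(n,robot.camera_info(n))
E
```

```text
{'time': 0.0, 'joint_positions': array([-1.29410684e+00,  8.79602396e-02,  1.37223688e+00, -3.29981942e-05,
        1.68359451e+00, -1.03063641e-01]), 'qvel': array([-0.0020272 , -0.00205015, -0.00092181,  0.00022683, -0.00076569,
       -0.00063243]), 'joint_torque': array([ 7.13307436e-04, -3.40187573e+01, -3.02421248e+01,  7.18921563e-02,
        3.30881635e-02, -1.48665413e-04]), 'tool_pos': array([ 0.20373402, -0.51028736,  0.20431013]), 'ee_rot': array([-3.13940197e+00, -1.93610663e-04,  3.79749236e-01]), 'wrist_force': array([-0.92254808,  0.80088293, -0.64443807]), 'wrist_torque': array([ 0.04905785, -0.01022199, -0.04780794]), 'finger_force': 0.0, 'width': 0.09410205343167274}
scene {'vfov': 51.94151182046158, 'cx': 309.62232059078104, 'cy': 235.7902216107157, 'extrinsics': array([[-0.79264939, -0.45077671,  0.4104964 ,  1.00902273],
       [ 0.60952007, -0.60122005,  0.51673952,  0.54794298],
       [ 0.01386453,  0.65979906,  0.75131416,  0.92791586],
       [ 0.        ,  0.        ,  0.        ,  1.        ]])}
top {'vfov': 42.40272441318068, 'cx': 321.10620898851045, 'cy': 243.4515941213585, 'extrinsics': array([[ 0.01729013,  0.98695572, -0.16006078,  0.35987066],
       [-0.99979968,  0.01545203, -0.0127214 , -0.00559237],
       [-0.0100822 ,  0.16024867,  0.98702518,  1.51684599],
       [ 0.        ,  0.        ,  0.        ,  1.        ]])}
wrist {'vfov': 70.85063115304857, 'cx': 314.01780067311904, 'cy': 240.58781818766758, 'T_tool_cam': array([[ 4.84539656e-05,  9.61955403e-01,  2.73206515e-01,
         7.89604111e-02],
       [ 9.99999835e-01,  1.09783066e-04, -5.63897136e-04,
         6.28354398e-04],
       [-5.72437346e-04,  2.73206498e-01, -9.61955239e-01,
        -1.78446935e-01],
       [ 0.00000000e+00,  0.00000000e+00,  0.00000000e+00,
         1.00000000e+00]])}
```

View pics/s0.png

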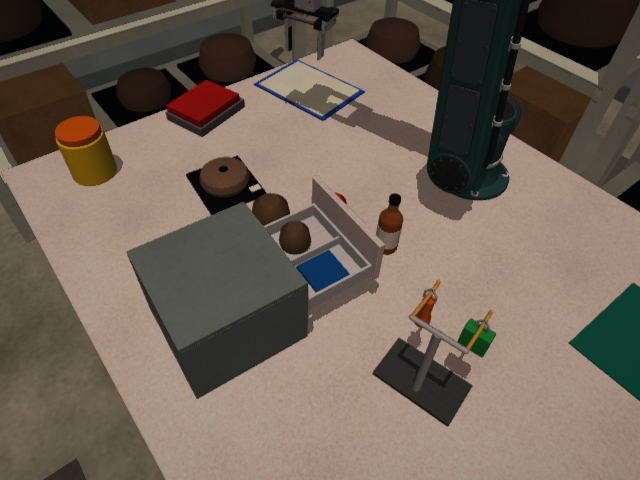

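View pics/t0.png

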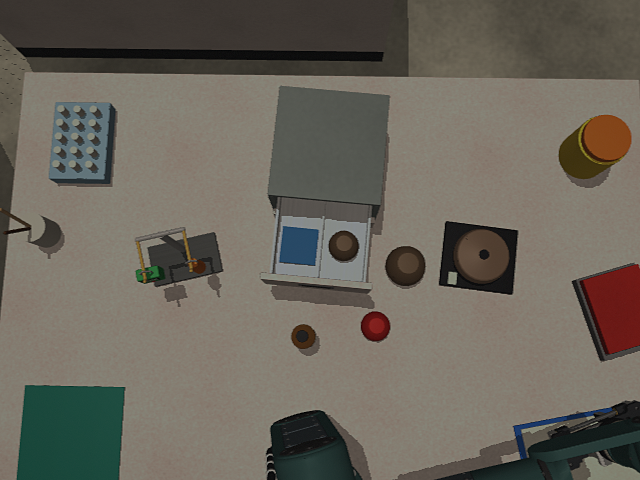

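The stand is on the left (top view, about (180,260)). The green logger hangs on its +y hook at (150,273) and the torch on the other at (197,266). The pad is at (300,245), in the drawer's left compartment, with the brown find at (343,246). The bottle is at (303,336). A red stone is at (375,326) and a larger brown one at (405,266).

```bash
cat >> h.py <<'E'
def cam(n,obs=None):
    c=robot.camera_info(n); f=240/np.tan(np.radians(c['vfov'])/2)
    if n=='wrist':
        from scipy.spatial.transform import Rotation as R
        T=np.eye(4);T[:3,:3]=R.from_euler('xyz',obs['ee_rot']).as_matrix();T[:3,3]=obs['tool_pos'];E=T@c['T_tool_cam']
    else: E=c['extrinsics']
    return E,f,c['cx'],c['cy']
def ray(C,p):
    E,f,cx,cy=C; d=E[:3,:3]@np.array([(p[0]-cx)/f,-(p[1]-cy)/f,-1]); return E[:3,3],d/np.linalg.norm(d)
def onz(C,p,z):
    o,d=ray(C,p); return o+d*(z-o[2])/d[2]
def tri(*cp):
    A=np.zeros((3,3));b=np.zeros(3);L=[]
    for C,p in cp:
        o,d=ray(C,p);P=np.eye(3)-np.outer(d,d);A+=P;b+=P@o;L.append((P,o))
    x=np.linalg.solve(A,b); return x,[round(1e3*np.linalg.norm(P@(x-o)),1) for P,o in L]
def mask(im,lo,hi):
    h=cv2.cvtColor(im,cv2.COLOR_RGB2HSV); m=cv2.inRange(h,np.array(lo),np.array(hi))
    return m
def blobs(m,amin=30):
    cs,_=cv2.findContours(m,cv2.RETR_EXTERNAL,cv2.CHAIN_APPROX_NONE)
    return sorted([c for c in cs if cv2.contourArea(c)>amin],key=cv2.contourArea,reverse=True)
def cen(c):
    M=cv2.moments(c); return np.array([M['m10'],M['m01']])/M['m00']
E
python3 - <<'E'
from h import *
np.set_printoptions(precision=4,suppress=True)
ims={n:cv2.imread(f'pics/{n[0]}0.png')[:,:,::-1].copy() for n in('scene','top')}
for name,lo,hi in (('blue',(105,120,60),(120,255,255)),('green',(50,150,50),(70,255,255))):
    P=[]
    for n,im in ims.items():
        for c in blobs(mask(im,lo,hi))[:4]:
            r=cv2.minAreaRect(c); print(name,n,cv2.contourArea(c),cen(c),r)
            if name=='blue': print(cv2.approxPolyDP(c,6,True).reshape(-1,2).tolist())
h=cam('top')
# drawer & casing rough
for nm,p,z in (('front L',(261,275),.19),('front R',(372,287),.19),('case L',(267,202),.195),('case R',(380,207),.195),('case bl',(279,87),.195),('case br',(390,96),.195),('bottle',(304,336),.17)):
    print(nm,onz(h,p,z))
E
```

```text
blue scene 1099.0 [322.4398 270.1483] ((322.6263122558594, 269.79931640625), (31.647058486938477, 41.76470947265625), 61.927513122558594)
[[328, 250], [297, 266], [316, 291], [348, 274]]
blue scene 263.5 [313.8501 100.2151] ((308.1156921386719, 88.8198471069336), (102.09049224853516, 43.71669006347656), 25.114835739135742)
[[254, 84], [321, 119], [363, 92], [320, 117], [258, 84], [298, 60]]
blue top 432.0 [546.1937 426.9078] ((565.2117309570312, 431.45294189453125), (33.5157585144043, 99.57108306884766), 77.47119140625)
[[611, 408], [513, 426], [521, 458], [521, 428]]
green scene 320.0 [482.4974 342.2688] ((482.87078857421875, 341.6067199707031), (13.991972923278809, 27.029949188232422), 32.0053825378418)
green scene 228.5 [467.911  332.2903] ((467.8076477050781, 332.0384216308594), (11.371355056762695, 26.34825897216797), 33.6900634765625)
green top 91.0 [153.1355 272.2106] ((152.19229125976562, 271.9615478515625), (11.374736785888672, 12.551432609558105), 78.69007110595703)
green top 30.5 [138.7869 275.7158] ((138.8294219970703, 274.9823303222656), (11.171918869018555, 4.880936145782471), 77.47119140625)
front L [0.5041 0.14   0.19  ]
front R [ 0.4821 -0.0994  0.19  ]
case L [0.6643 0.1315 0.195 ]
case R [ 0.6569 -0.1157  0.195 ]
case bl [0.9307 0.1127 0.195 ]
case br [ 0.9126 -0.1377  0.195 ]
bottle [0.3758 0.0451 0.17  ]
```

Emit:
arm_command(targets=[[0, 0, 0.1, 0], [0, 0, 0.2, 0], [0, 0, 0.3, 0], [0, 0, 0.36, 0], [0, 0, 0.36, 0]])

```text
time: 0.52
tool_pos: [0.2041, -0.5113, 0.3926]
ee_rot: [3.131, 0.001, 0.38]
wrist_force: [0.2, 0.3, -0.1]
width: 0.0941
finger_force: 0.0
```

Emit:
arm_command(targets=[[0.32, 0.65, 0, -0.215], [0.32, 0.65, 0, -0.215], [0.32, 0.65, 0, -0.215], [0.32, 0.65, 0, -0.215], [0.32, 0.65, 0, -0.215], [0.32, 0.65, 0, -0.215], [0.32, 0.65, 0, -0.215], [0.32, 0.65, 0, -0.215]])

```text
time: 1.18
tool_pos: [0.3504, -0.2117, 0.3851]
ee_rot: [-3.141, 0.0, -0.071]
wrist_force: [0.2, -0.3, 0.4]
width: 0.0941
finger_force: 0.0
```

Emit:
arm_command(targets=[[0.2, 0.5, 0, 0], [0.2, 0.5, 0, 0], [0.2, 0.5, 0, 0], [0.2, 0.5, 0, 0], [0.2, 0.5, 0, 0], [0.2, 0.5, 0, 0], [0.2, 0.5, 0, 0], [0.2, 0.5, 0, 0]])

```text
time: 1.85
tool_pos: [0.4509, 0.0398, 0.3841]
ee_rot: [-3.141, 0.003, -0.064]
wrist_force: [-0.4, -0.2, -1.0]
width: 0.0941
finger_force: 0.0
```

```bash
cat > w.py <<'E'
import sys,pickle
from h import *
o=robot.get_obs(); snap('wrist',sys.argv[1]); pickle.dump(cam('wrist',o),open(f'pics/{sys.argv[1]}.pkl','wb')); print(o['tool_pos'],o['ee_rot'])
E
python3 w.py w1
```

```text
[0.45085755 0.03983833 0.3840938 ] [-3.14053420e+00  2.59196077e-03 -6.39356836e-02]
```

View pics/w1.png

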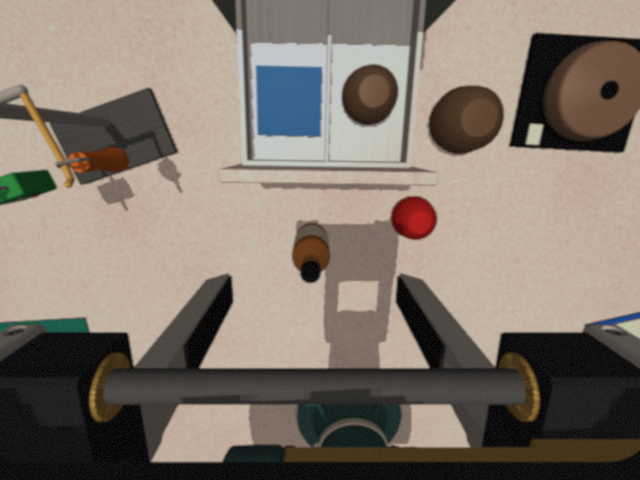

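The wrist view shows the pad at (256-322, 66-137), the find at (370,95) and the drawer front's top strip at rows 167-185, cols 220-437. The bottle is at (311,260). The hooks are at the left edge, so I move there next.

Emit:
arm_command(targets=[[-0.04, 0.35, 0, 0.1], [-0.04, 0.35, 0, 0.1], [-0.04, 0.35, 0, 0.1], [-0.04, 0.35, 0, 0.1], [-0.04, 0.35, 0, 0.1], [-0.04, 0.35, 0, 0.1]])

```text
time: 2.4
tool_pos: [0.4298, 0.2122, 0.3851]
ee_rot: [3.141, 0.001, 0.142]
wrist_force: [0.1, -0.1, 0.8]
width: 0.0937
finger_force: 0.0
```

```bash
python3 w.py w2
```

```text
[0.42978322 0.21215709 0.38506709] [3.14104046e+00 9.96715273e-04 1.41826366e-01]
```

Emit:
arm_command(targets=[[0, 0.3, 0, 0], [0, 0.3, 0, 0], [0, 0.3, 0, 0], [0, 0.3, 0, 0], [0, 0.3, 0, 0], [0, 0.3, 0, 0]])

```text
time: 2.95
tool_pos: [0.4314, 0.3598, 0.3847]
ee_rot: [3.139, 0.001, 0.137]
wrist_force: [0.9, 0.5, -0.7]
width: 0.0942
finger_force: 0.0
```

```bash
python3 w.py w3; python3 -c "
import cv2,numpy as np
a=cv2.imread('pics/w2.png')[:300];b=cv2.imread('pics/w3.png')[:300];cv2.imwrite('pics/c23.png',np.vstack([a,b]))"
```

```text
[0.43135961 0.35977666 0.38472988] [3.13949739e+00 1.25522505e-03 1.37122973e-01]
```

View pics/c23.png

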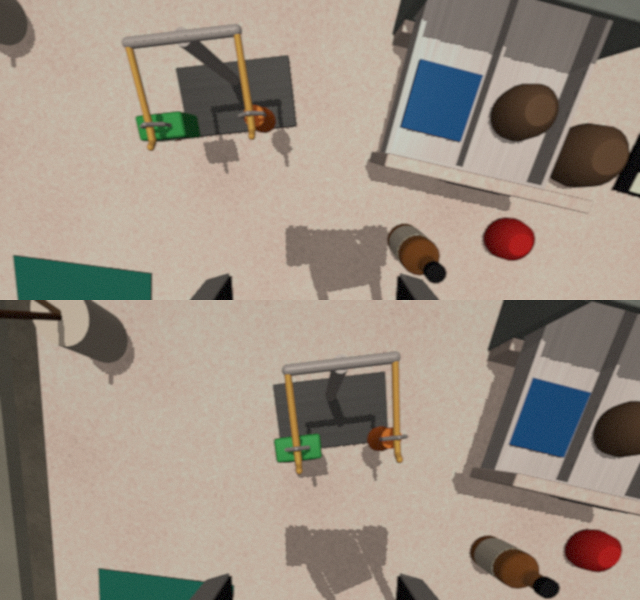

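Both views show the hooks. In w2 the tips are at (151,146) and (252,135), in w3 at (299,169) and (399,159). The logger's green top is below the left one, with the bail crossing the rod at about (299,148) in w3.

```bash
python3 - <<'E'
from h import *
import pickle
np.set_printoptions(precision=4,suppress=True)
I={k:cv2.imread(f'pics/{k}.png')[:,:,::-1].copy() for k in('w1','w2','w3','s0','t0')}
C={k:pickle.load(open(f'pics/{k}.pkl','rb')) for k in('w1','w2','w3')}; C['s0']=cam('scene');C['t0']=cam('top')
def tr(nm,**p):
    x,r=tri(*[(C[k],v) for k,v in p.items()]); print(nm,x,r); return x
a=tr('tipA',w2=(151,146),w3=(299,169)); b=tr('tipB',w2=(252,135),w3=(399,159))
d=tr('barA',w2=(127,42),w3=(286,67)); e=tr('barB',w2=(239,29),w3=(397,57))
print('stand yaw',np.arctan2(-(a-b)[0],(a-b)[1]),np.arctan2(-(d-e)[0],(d-e)[1]))
tr('bail',w2=(152,125),w3=(299,148))
for k in('w1','w2','w3'):
    for c in blobs(mask(I[k],(50,130,30),(70,255,255)),15)[:3]: print('green',k,cv2.contourArea(c),cen(c),cv2.boundingRect(c),cv2.approxPolyDP(c,3,True).reshape(-1,2).tolist())
Q={}
for k in('w1','w2','w3','t0','s0'):
    c=blobs(mask(I[k],(100,120,50),(118,255,255)),200)
    for q in c[:3]:
        box=cv2.approxPolyDP(q,6,True).reshape(-1,2); 
        print('blue',k,cv2.contourArea(q),cen(q),box.tolist())
E
```

```text
tipA [0.4844 0.381  0.2183] [np.float64(0.1), np.float64(0.1)]
tipB [0.5083 0.2836 0.218 ] [np.float64(0.4), np.float64(0.4)]
barA [0.5744 0.4046 0.2164] [np.float64(0.8), np.float64(0.8)]
barB [0.5981 0.3039 0.2166] [np.float64(0.4), np.float64(0.4)]
stand yaw 0.239794740474254 0.23079993671650778
bail [0.5043 0.3838 0.2104] [np.float64(0.2), np.float64(0.2)]
green w1 1043.0 [ 24.337  184.6361] (0, 171, 55, 32) [[54, 187], [44, 171], [10, 174], [0, 178], [0, 185], [8, 186], [0, 191], [0, 202]]
green w2 848.0 [176.3679 125.7459] (151, 113, 48, 27) [[151, 116], [152, 120], [172, 124], [169, 128], [155, 127], [157, 139], [198, 135], [194, 116]]
green w2 47.0 [143.0035 133.8156] (139, 129, 8, 11) [[139, 129], [146, 139], [145, 130]]
green w2 26.5 [139.5535 119.9057] (137, 117, 6, 8) [[142, 117], [137, 118], [138, 124]]
green w3 346.0 [311.0361 145.921 ] (300, 134, 21, 26) [[317, 134], [300, 137], [301, 144], [311, 146], [302, 151], [304, 159], [320, 155]]
green w3 269.0 [283.4498 149.2528] (275, 137, 19, 24) [[289, 137], [275, 142], [278, 160], [293, 159], [291, 152], [282, 149], [291, 145]]
blue w1 4042.5 [288.5426 100.2437] [[257, 67], [259, 133], [318, 134], [320, 69]]
blue w2 4139.0 [440.3215 100.15  ] [[421, 60], [402, 126], [459, 140], [480, 76]]
blue w3 3762.0 [548.9236 117.5061] [[534, 79], [510, 143], [563, 155], [589, 93]]
blue t0 1193.5 [298.5267 245.2914] [[283, 226], [280, 261], [314, 264], [317, 230]]
blue t0 448.0 [546.3616 426.9077] [[611, 408], [513, 426], [521, 458], [521, 428]]
blue s0 1115.0 [322.2138 270.2753] [[328, 250], [297, 266], [316, 291], [348, 274]]
blue s0 285.5 [314.3923 100.5954] [[254, 84], [321, 119], [363, 92], [320, 117], [258, 84], [298, 60]]
```

```bash
python3 - <<'E'
from h import *
import pickle
np.set_printoptions(precision=4,suppress=True)
C={k:pickle.load(open(f'pics/{k}.pkl','rb')) for k in('w1','w2','w3')}; C['s0']=cam('scene');C['t0']=cam('top')
def tr(nm,**p):
    x,r=tri(*[(C[k],v) for k,v in p.items()]); print(nm,x,r); return x
tr('log L far',w2=(137,118),w3=(275,142)); tr('log L near',w2=(139,139),w3=(278,160))
for p in ((275,142),(317,134),(320,156),(278,161),(297.5,148)): print(p,onz(C['w3'],p,.186))
P=[tr('pad',w1=a,w2=b,w3=c,t0=d) for a,b,c,d in (((257,67),(421,60),(534,79),(283,226)),((259,133.5),(402,126),(510,143),(280,261)),((319,134),(459,140),(563,155),(314,264)),((320.5,68),(480,76),(589,93),(317,230)))]
P=np.array(P); print('pad c',P.mean(0)); x=(P[0]+P[3]-P[1]-P[2])/2; y=(P[0]+P[1]-P[2]-P[3])/2
print('size',np.linalg.norm(x),np.linalg.norm(y),'yaw',np.arctan2(x[1],x[0]),np.arctan2(-y[0],y[1]))
f=[tr('frontL',w1=(220,182),t0=(261,279)), tr('frontR',w1=(437,184),t0=(372,291))]
tr('bottle top',w1=(311,271),w2=(434,272),t0=(303,336))
E
```

```text
log L far [0.5077 0.4111 0.1852] [np.float64(0.9), np.float64(0.9)]
log L near [0.4884 0.4052 0.1929] [np.float64(0.5), np.float64(0.5)]
(275, 142) [0.5069 0.411  0.186 ]
(317, 134) [0.5211 0.3675 0.186 ]
(320, 156) [0.499  0.3611 0.186 ]
(278, 161) [0.4875 0.4057 0.186 ]
(297.5, 148) [0.504  0.3863 0.186 ]
pad [0.6294 0.1016 0.0911] [np.float64(1.8), np.float64(1.2), np.float64(1.2), np.float64(2.2)]
pad [0.5485 0.1076 0.0884] [np.float64(1.0), np.float64(1.6), np.float64(1.0), np.float64(0.3)]
pad [0.5428 0.0276 0.0851] [np.float64(1.2), np.float64(0.8), np.float64(0.3), np.float64(1.1)]
pad [0.6233 0.0215 0.0865] [np.float64(1.8), np.float64(0.6), np.float64(0.2), np.float64(1.6)]
pad c [0.586  0.0646 0.0878]
size 0.08093185878515848 0.08037036455764365 yaw -0.07450821318422066 -0.07294872639427502
frontL [0.4963 0.1406 0.1838] [np.float64(0.3), np.float64(0.3)]
frontR [ 0.4762 -0.1016  0.1757] [np.float64(2.0), np.float64(2.0)]
bottle top [0.3754 0.0478 0.1598] [np.float64(0.2), np.float64(0.6), np.float64(0.5)]
```

```bash
python3 -c "
import cv2,numpy as np
a=cv2.imread('pics/w1.png')[140:200,200:460];b=cv2.imread('pics/t0.png')[190:300,240:400]
a=cv2.resize(a,None,fx=3,fy=3);b=cv2.resize(b,None,fx=3.5,fy=3.5)
c=np.zeros((580,780,3),np.uint8);c[:180,:780]=a;c[190:190+385,:560]=b;cv2.imwrite('pics/cf.png',c)"
```

```text
(no output)
```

View pics/cf.png

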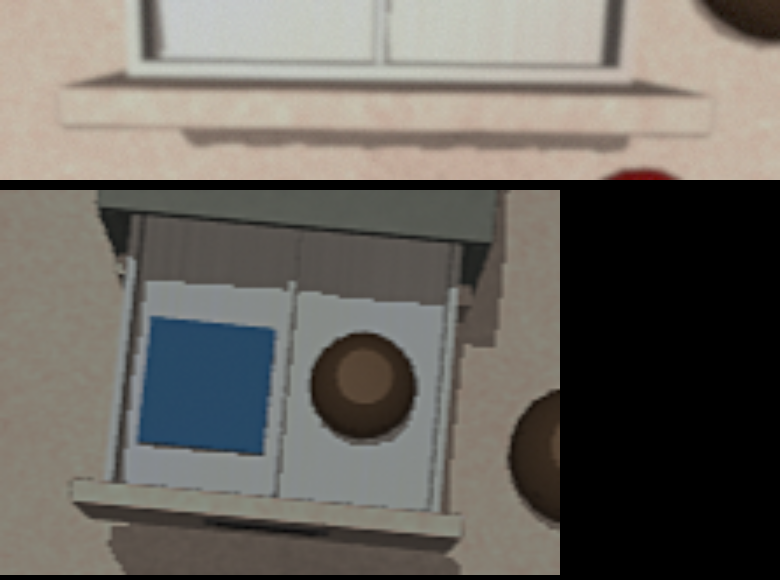

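The drawer front's top outer edge runs from about (0.496,0.141) to (0.478,-0.10) at z of about 0.18. The pad top is at z 0.088 with its centre at (0.586,0.065), and the unit's yaw is about -0.073. All of this fits the given sizes. Next I move above the logger at (0.504,0.386), yaw 0.24.

Emit:
arm_command(targets=[[0.145, 0.052, -0.04, 0.049], [0.145, 0.052, -0.1, 0.049], [0.145, 0.052, -0.1, 0.049], [0.145, 0.052, -0.1, 0.049], [0.145, 0.052, -0.1, 0.049], [0.145, 0.052, -0.1, 0.049]])

```text
time: 3.5
tool_pos: [0.5025, 0.3861, 0.3383]
ee_rot: [-3.141, -0.003, 0.24]
wrist_force: [0.4, 1.1, 0.7]
width: 0.0939
finger_force: 0.0
```

```bash
python3 w.py w4
```

```text
[0.50248918 0.3860985  0.33825298] [-3.14076415e+00 -2.85880849e-03  2.40196938e-01]
```

View pics/w4.png

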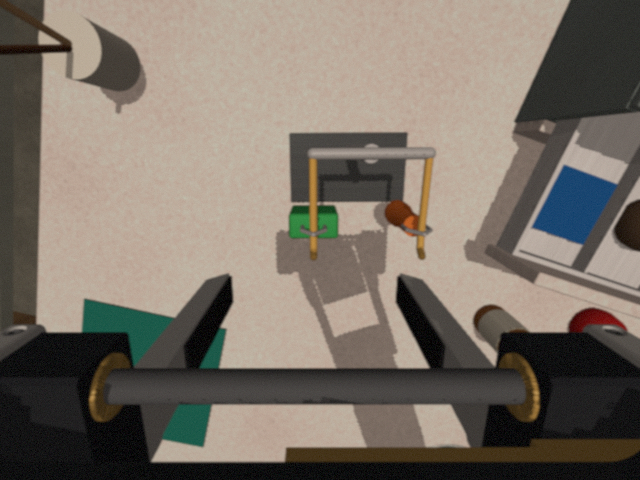

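The hooks are square in the view and the logger is centred at column 313.5, with the principal point at 314. The bail sits about 4 mm farther along the tool's x. Descending.

Emit:
arm_command(targets=[[0.006, 0.002, -0.07, 0], [0.006, 0.002, -0.14, 0], [0.006, 0.002, -0.21, 0], [0.006, 0.002, -0.27, 0], [0.006, 0.002, -0.32, 0], [0.006, 0.002, -0.356, 0], [0.006, 0.002, -0.356, 0], [0.006, 0.002, -0.356, 0]])

```text
time: 4.22
tool_pos: [0.5052, 0.3883, 0.159]
ee_rot: [-3.141, -0.001, 0.242]
wrist_force: [0.5, 1.4, 0.9]
width: 0.094
finger_force: 0.0
```

Emit:
arm_command(targets=[[0, 0, 0, 0], [0, 0, 0, 0], [0, 0, 0, 0], [0, 0, 0, 0], [0, 0, 0, 0], [0, 0, 0, 0], [0, 0, 0, 0], [0, 0, 0, 0]], claw=1)

```text
time: 4.88
tool_pos: [0.5058, 0.3881, 0.1574]
ee_rot: [3.141, 0.0, 0.241]
wrist_force: [0.2, -0.4, 0.6]
width: 0.05
finger_force: 30.0
```

```bash
python3 w.py w5; python3 -c "
from h import *
snap('scene','s5')
a=cv2.imread('pics/w5.png');b=cv2.imread('pics/s5.png')[200:420,340:560];c=cv2.resize(b,None,fx=2.5,fy=2.5);cv2.imwrite('pics/c5.png',np.hstack([c[:480],a[:,200:430]]))"
```

```text
[0.5058049  0.3880646  0.15743247] [3.14095685e+00 1.34659276e-04 2.41404373e-01]
```

View pics/c5.png

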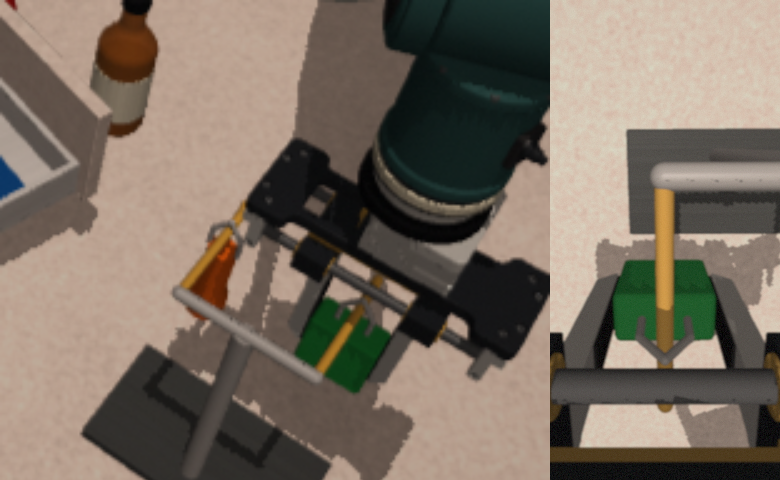

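The logger is held (opening 0.050, 30 N) with the bail around the rod. I lift 13.5 mm, check, then go out.

Emit:
arm_command(targets=[[0, 0, 0.014, 0], [0, 0, 0.027, 0], [0, 0, 0.027, 0], [0, 0, 0.027, 0]])

```text
time: 5.32
tool_pos: [0.5061, 0.3887, 0.172]
ee_rot: [-3.141, -0.002, 0.242]
wrist_force: [0.4, 0.3, -1.4]
width: 0.0498
finger_force: 30.0
```

Emit:
arm_command(targets=[[-0.039, -0.0095, 0, 0], [-0.078, -0.019, 0, 0], [-0.117, -0.029, 0, 0], [-0.156, -0.038, 0, 0], [-0.156, -0.038, 0, 0]])

```text
time: 5.73
tool_pos: [0.4246, 0.3689, 0.1712]
ee_rot: [-3.141, 0.002, 0.243]
wrist_force: [-0.3, 1.0, -1.4]
width: 0.05
finger_force: 30.0
```

Emit:
arm_command(targets=[[0, 0, 0.07, 0], [0, 0, 0.14, 0], [0, 0, 0.21, 0], [0, 0, 0.24, 0], [0, 0, 0.24, 0]])

```text
time: 6.15
tool_pos: [0.4298, 0.3705, 0.2969]
ee_rot: [-3.138, -0.01, 0.241]
wrist_force: [-0.2, -0.4, -0.8]
width: 0.0499
finger_force: 30.0
```

Emit:
arm_command(targets=[[0.04, -0.07, 0, -0.03], [0.08, -0.14, 0, -0.06], [0.12, -0.21, 0, -0.09], [0.16, -0.28, 0, -0.12], [0.2, -0.35, 0, -0.15], [0.24, -0.42, 0, -0.15], [0.28, -0.5, 0, -0.15], [0.28, -0.5, 0, -0.15]])

```text
time: 6.82
tool_pos: [0.5701, 0.1124, 0.2873]
ee_rot: [3.137, 0.003, -0.081]
wrist_force: [-0.6, 0.4, -1.7]
width: 0.0497
finger_force: 30.0
```

Emit:
arm_command(targets=[[0.02, -0.05, 0, 0], [0.04, -0.1, 0, 0], [0.04, -0.1, 0, 0], [0.04, -0.1, 0, 0]])

```text
time: 7.15
tool_pos: [0.5877, 0.0684, 0.2885]
ee_rot: [3.142, 0.004, -0.075]
wrist_force: [-0.5, 0.2, -0.1]
width: 0.0501
finger_force: 30.0
```

Emit:
arm_command(targets=[[-0.003, -0.008, -0.07, 0], [-0.003, -0.008, -0.14, 0], [-0.003, -0.008, -0.21, 0], [-0.003, -0.008, -0.27, 0], [-0.003, -0.008, -0.31, 0], [-0.003, -0.008, -0.31, 0], [-0.003, -0.008, -0.31, 0]])

```text
time: 7.73
tool_pos: [0.5847, 0.0666, 0.1342]
ee_rot: [3.142, 0.004, -0.071]
wrist_force: [1.1, 0.4, -0.9]
width: 0.0499
finger_force: 30.0
```

```bash
python3 -c "
from h import *
snap('scene','s6');snap('wrist','w6')
a=cv2.imread('pics/w6.png');b=cv2.imread('pics/s6.png')[150:350,230:430];c=cv2.resize(b,(480,480));cv2.imwrite('pics/c6.png',np.hstack([c,a[:,180:460]]))"
```

```text
(no output)
```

View pics/c6.png

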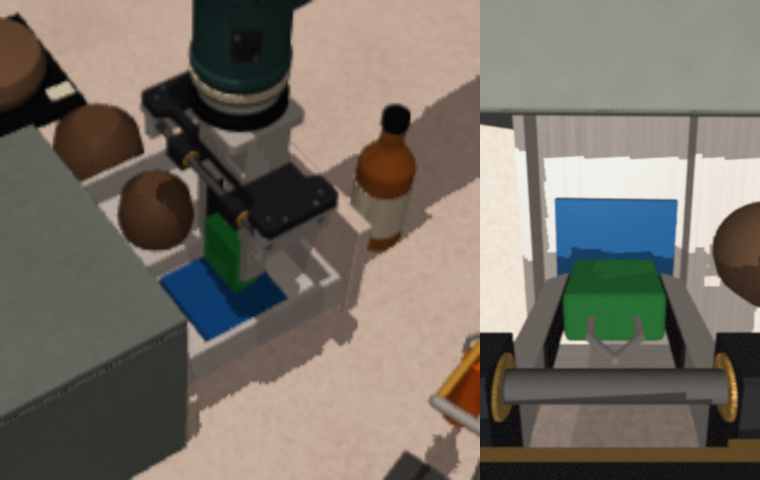

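The logger is centred over the pad. The pad's far edge works out 44 mm ahead of the TCP, against a half size of 42.5 mm. Lowering gently.

Emit:
arm_command(targets=[[0.002, -0.002, -0.01, 0], [0.002, -0.002, -0.02, 0], [0.002, -0.002, -0.028, 0], [0.002, -0.002, -0.034, 0], [0.002, -0.002, -0.034, 0], [0.002, -0.002, -0.034, 0]])

```text
time: 8.33
tool_pos: [0.587, 0.0642, 0.1187]
ee_rot: [3.141, 0.001, -0.073]
wrist_force: [0.8, 0.2, -1.0]
width: 0.0496
finger_force: 30.0
```

Emit:
arm_command(targets=[[0, 0, -0.002, 0], [0, 0, -0.004, 0], [0, 0, -0.004, 0], [0, 0, -0.004, 0]])

```text
time: 8.67
tool_pos: [0.5872, 0.0643, 0.117]
ee_rot: [3.141, -0.0, -0.073]
wrist_force: [0.0, 0.1, -1.1]
width: 0.05
finger_force: 30.0
```

Emit:
arm_command(targets=[[0, 0, -0.002, 0], [0, 0, -0.004, 0], [0, 0, -0.004, 0], [0, 0, -0.004, 0]])

```text
time: 9.0
tool_pos: [0.5871, 0.0643, 0.1149]
ee_rot: [3.141, 0.0, -0.073]
wrist_force: [0.3, 0.5, -2.3]
width: 0.0499
finger_force: 30.0
```

Emit:
arm_command(targets=[[0, 0, -0.002, 0], [0, 0, -0.004, 0], [0, 0, -0.004, 0], [0, 0, -0.004, 0]])

```text
time: 9.33
tool_pos: [0.5871, 0.0643, 0.1129]
ee_rot: [3.141, 0.0, -0.073]
wrist_force: [0.6, 0.3, -1.7]
width: 0.0495
finger_force: 30.0
```

Emit:
arm_command(targets=[[0, 0, -0.002, 0], [0, 0, -0.003, 0], [0, 0, -0.003, 0], [0, 0, -0.003, 0]])

```text
time: 9.67
tool_pos: [0.5871, 0.0643, 0.1114]
ee_rot: [3.141, 0.0, -0.073]
wrist_force: [-0.6, -0.3, -0.9]
width: 0.0499
finger_force: 30.0
```

Emit:
arm_command(targets=[[0, 0, -0.002, 0], [0, 0, -0.003, 0], [0, 0, -0.003, 0], [0, 0, -0.003, 0]])

```text
time: 10.0
tool_pos: [0.5871, 0.0643, 0.1099]
ee_rot: [3.141, 0.0, -0.073]
wrist_force: [0.4, -0.1, -1.9]
width: 0.0499
finger_force: 30.0
```

Emit:
arm_command(targets=[[0, 0, -0.001, 0], [0, 0, -0.002, 0], [0, 0, -0.002, 0], [0, 0, -0.002, 0]])

```text
time: 10.33
tool_pos: [0.5872, 0.0643, 0.1089]
ee_rot: [3.141, 0.0, -0.073]
wrist_force: [0.2, -0.8, -1.5]
width: 0.0498
finger_force: 30.0
```

```bash
python3 -c "
from h import *
im=snap('scene','s7');b=cv2.imread('pics/s7.png')[220:310,280:380];cv2.imwrite('pics/c7.png',cv2.resize(b,(600,540),interpolation=cv2.INTER_CUBIC))
# pad top z from scene+top+w corners
import pickle
C={k:pickle.load(open(f'pics/{k}.pkl','rb')) for k in('w1','w2','w3')};S=cam('scene')
for s,w1,w2 in (((328,250),(259,133.5),(402,126)),((297,266),(257,67),(421,60)),((316,291),(320.5,68),(480,76)),((348,274),(319,134),(459,140))):
  pass
o=[((348,274),(259,133.5),(402,126)),((316,291),(257,67),(421,60)),((297,266),(320.5,68),(480,76)),((328,250),(319,134),(459,140))]
for s,a,b in o: print(tri((S,s),(C['w1'],a),(C['w2'],b)))
"
```

```text
(array([0.54919448, 0.10670021, 0.08670172]), [np.float64(2.4), np.float64(0.7), np.float64(2.1)])
(array([0.63052756, 0.1000909 , 0.08656259]), [np.float64(2.4), np.float64(1.2), np.float64(1.6)])
(array([0.6233224 , 0.02026655, 0.08418188]), [np.float64(0.4), np.float64(0.7), np.float64(0.7)])
(array([0.54228987, 0.02698438, 0.08565401]), [np.float64(0.6), np.float64(0.8), np.float64(1.0)])
```

View pics/c7.png

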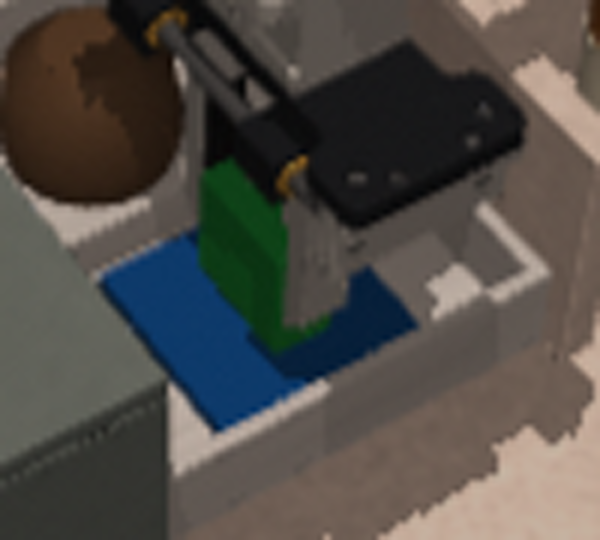

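The logger is over the pad, but contact is not visible and not yet felt. I carry on down in 1 mm steps.

Emit:
arm_command(targets=[[0, 0, -0.001, 0], [0, 0, -0.002, 0], [0, 0, -0.002, 0], [0, 0, -0.002, 0]])

```text
time: 10.72
tool_pos: [0.5872, 0.0643, 0.1079]
ee_rot: [3.141, 0.0, -0.073]
wrist_force: [-0.6, -0.3, -1.2]
width: 0.0498
finger_force: 30.0
```

Emit:
arm_command(targets=[[0, 0, -0.001, 0], [0, 0, -0.002, 0], [0, 0, -0.002, 0], [0, 0, -0.002, 0]])

```text
time: 11.05
tool_pos: [0.5872, 0.0643, 0.107]
ee_rot: [3.142, 0.0, -0.073]
wrist_force: [-0.6, -0.2, -1.0]
width: 0.0499
finger_force: 30.0
```

Emit:
arm_command(targets=[[0, 0, -0.001, 0], [0, 0, -0.002, 0], [0, 0, -0.002, 0], [0, 0, -0.002, 0]])

```text
time: 11.38
tool_pos: [0.5873, 0.0643, 0.1068]
ee_rot: [3.141, -0.001, -0.073]
wrist_force: [-1.7, -0.5, 3.9]
width: 0.0497
finger_force: 30.0
```

Emit:
arm_command(targets=[[0, 0, -0.001, 0], [0, 0, -0.002, 0], [0, 0, -0.002, 0], [0, 0, -0.002, 0]])

```text
time: 11.72
tool_pos: [0.5881, 0.0643, 0.1068]
ee_rot: [3.142, -0.003, -0.073]
wrist_force: [-1.1, 0.2, 6.5]
width: 0.0498
finger_force: 30.0
```

Contact at TCP z 0.107, with the force turning to +4 to +6 N. I relax by 1 mm, then open to about 66 mm only, since the compartment walls are close.

Emit:
arm_command(targets=[[0, 0, 0.002, 0], [0, 0, 0.003, 0], [0, 0, 0.003, 0]])

```text
time: 11.97
tool_pos: [0.5879, 0.0643, 0.1068]
ee_rot: [-3.142, -0.002, -0.073]
wrist_force: [1.0, -0.0, 2.0]
width: 0.0501
finger_force: 30.0
```

Emit:
arm_command(targets=[[0, 0, 0, 0], [0, 0, 0, 0], [0, 0, 0, 0], [0, 0, 0, 0], [0, 0, 0, 0]], claw=0.3)

```text
time: 12.38
tool_pos: [0.5869, 0.0643, 0.106]
ee_rot: [3.141, 0.001, -0.073]
wrist_force: [-0.5, 0.0, 0.6]
width: 0.0653
finger_force: 0.0
```

Emit:
arm_command(targets=[[0, 0, 0.01, 0], [0, 0, 0.03, 0], [0, 0, 0.06, 0], [0, 0, 0.1, 0], [0, 0, 0.15, 0], [0, 0, 0.22, 0], [0, 0, 0.29, 0], [0, 0, 0.3, 0]])

```text
time: 13.05
tool_pos: [0.5898, 0.0644, 0.266]
ee_rot: [-3.14, -0.015, -0.073]
wrist_force: [0.0, -0.2, 1.2]
width: 0.0658
finger_force: 0.0
```

```bash
python3 w.py w8; python3 -c "
from h import *
snap('scene','s8');b=cv2.imread('pics/s8.png')[180:320,260:400];a=cv2.imread('pics/w8.png')[:300,160:480]
cv2.imwrite('pics/c8.png',np.hstack([cv2.resize(b,(480,480)),cv2.resize(a,(320,300)) if 0 else cv2.copyMakeBorder(a,0,180,0,0,0)]))"
```

```text
[0.58977269 0.06439515 0.26596777] [-3.1404062  -0.014551   -0.07252577]
```

View pics/c8.png

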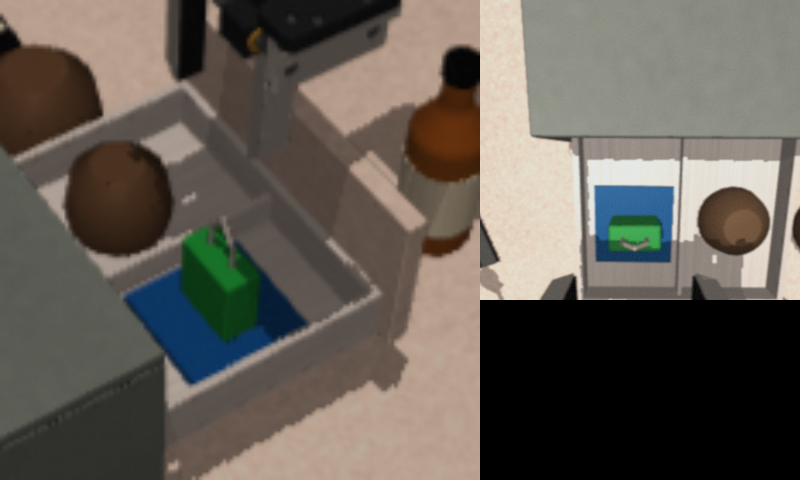

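The logger stands upright and released on the pad, and the find is undisturbed. With the gripper shut, I move in front of the drawer, between the panel and the bottle.

Emit:
arm_command(targets=[[-0.07, -0.02, 0.02, 0], [-0.14, -0.05, 0.02, 0], [-0.21, -0.08, 0.02, 0], [-0.28, -0.11, 0.02, 0], [-0.29, -0.12, 0.02, 0], [-0.29, -0.12, 0.02, 0]], claw=1)

```text
time: 13.65
tool_pos: [0.4403, 0.0036, 0.2654]
ee_rot: [3.141, 0.001, -0.074]
wrist_force: [0.2, 0.5, 0.2]
width: 0.0296
finger_force: 0.0
```

```bash
python3 w.py w9; python3 - <<'E'
from h import *
import pickle
C=pickle.load(open('pics/w9.pkl','rb'))
im=cv2.imread('pics/w9.png');cv2.imwrite('pics/c9.png',im)
E
```

```text
[0.44032134 0.00362988 0.26542044] [ 3.14134092e+00  1.21458644e-03 -7.44846268e-02]
```

View pics/c9.png

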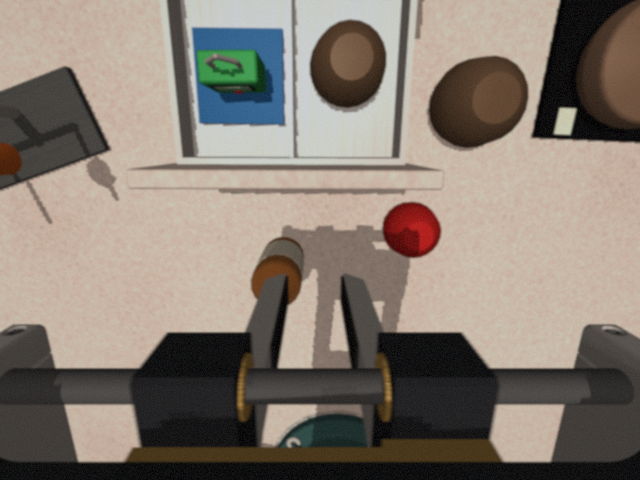

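The panel's outer edge at row 188 gives x of about 0.487 at z 0.182, matching before. The logger is standing on the pad at (230,68). I lower the shut fingers in front of the panel.

Emit:
arm_command(targets=[[0.012, 0.006, -0.07, 0], [0.012, 0.006, -0.14, 0], [0.012, 0.006, -0.21, 0], [0.012, 0.006, -0.25, 0], [0.012, 0.006, -0.25, 0], [0.012, 0.006, -0.25, 0]])

```text
time: 14.2
tool_pos: [0.4481, 0.0079, 0.1398]
ee_rot: [-3.141, 0.004, -0.072]
wrist_force: [-0.5, 0.1, -0.0]
width: 0.0003
finger_force: 0.0
```

Emit:
arm_command(targets=[[0.016, -0.001, 0, 0], [0.03, -0.002, 0, 0], [0.04, -0.003, 0, 0], [0.05, -0.004, 0, 0], [0.06, -0.004, 0, 0], [0.07, -0.005, 0, 0]])

```text
time: 14.7
tool_pos: [0.4836, 0.0048, 0.1421]
ee_rot: [3.141, 0.0, -0.073]
wrist_force: [-1.7, -0.6, 1.6]
width: 0.0001
finger_force: 1.1
```

In contact. Pushing at about 60 mm/s.

Emit:
arm_command(targets=[[0.01, -0.001, 0, 0], [0.02, -0.0015, 0, 0], [0.03, -0.002, 0, 0], [0.04, -0.003, 0, 0], [0.05, -0.004, 0, 0], [0.06, -0.0045, 0, 0], [0.07, -0.005, 0, 0], [0.08, -0.006, 0, 0]])

```text
time: 15.37
tool_pos: [0.5237, 0.0017, 0.1415]
ee_rot: [3.141, 0.0, -0.073]
wrist_force: [-1.8, -0.1, 1.9]
width: 0.0006
finger_force: 1.0
```

Emit:
arm_command(targets=[[0.01, -0.001, 0, 0], [0.02, -0.0015, 0, 0], [0.03, -0.002, 0, 0], [0.04, -0.003, 0, 0], [0.05, -0.004, 0, 0], [0.06, -0.0045, 0, 0], [0.07, -0.005, 0, 0], [0.08, -0.006, 0, 0]])

```text
time: 16.03
tool_pos: [0.5637, -0.0013, 0.1414]
ee_rot: [3.141, 0.0, -0.073]
wrist_force: [-3.0, -0.9, 0.7]
width: 0.0007
finger_force: 1.0
```

Emit:
arm_command(targets=[[0.01, -0.001, 0, 0], [0.02, -0.0015, 0, 0], [0.03, -0.002, 0, 0], [0.04, -0.003, 0, 0], [0.05, -0.004, 0, 0], [0.06, -0.0045, 0, 0], [0.07, -0.005, 0, 0], [0.08, -0.006, 0, 0]])

```text
time: 16.7
tool_pos: [0.6036, -0.0042, 0.1414]
ee_rot: [3.141, 0.0, -0.073]
wrist_force: [-2.3, -0.4, -0.4]
width: 0.0006
finger_force: 1.0
```

Emit:
arm_command(targets=[[0.008, -0.001, 0, 0], [0.014, -0.001, 0, 0], [0.02, -0.0015, 0, 0], [0.026, -0.002, 0, 0], [0.032, -0.002, 0, 0]])

```text
time: 17.12
tool_pos: [0.6193, -0.0053, 0.1414]
ee_rot: [3.141, 0.0, -0.073]
wrist_force: [-2.3, -0.9, -0.1]
width: 0.0007
finger_force: 0.9
```

Emit:
arm_command(targets=[[0.004, 0, 0, 0], [0.008, -0.001, 0, 0], [0.012, -0.001, 0, 0], [0.016, -0.001, 0, 0]])

```text
time: 17.45
tool_pos: [0.6273, -0.0057, 0.1414]
ee_rot: [3.141, 0.0, -0.073]
wrist_force: [-2.3, -1.2, -0.2]
width: 0.0008
finger_force: 0.8
```

Emit:
arm_command(targets=[[0.003, 0, 0, 0], [0.006, 0, 0, 0], [0.009, -0.001, 0, 0], [0.012, -0.001, 0, 0]])

```text
time: 17.78
tool_pos: [0.6333, -0.006, 0.1414]
ee_rot: [-3.141, 0.0, -0.072]
wrist_force: [-1.8, -1.1, -0.4]
width: 0.0006
finger_force: 0.8
```

Emit:
arm_command(targets=[[0.003, 0, 0, 0], [0.006, 0, 0, 0], [0.008, 0, 0, 0], [0.008, 0, 0, 0]])

```text
time: 18.12
tool_pos: [0.6376, -0.0062, 0.1415]
ee_rot: [-3.142, -0.001, -0.073]
wrist_force: [-0.8, -0.5, 0.2]
width: 0.0006
finger_force: 0.4
```

Emit:
arm_command(targets=[[0.003, 0, 0, 0], [0.006, 0, 0, 0], [0.008, 0, 0, 0], [0.008, 0, 0, 0]])

```text
time: 18.45
tool_pos: [0.6416, -0.0062, 0.1417]
ee_rot: [-3.142, -0.001, -0.073]
wrist_force: [-1.5, 0.3, 0.1]
width: 0.0005
finger_force: 0.4
```

Emit:
arm_command(targets=[[0.003, 0, 0, 0], [0.006, 0, 0, 0], [0.006, 0, 0, 0]])

```text
time: 18.7
tool_pos: [0.6447, -0.0061, 0.1416]
ee_rot: [-3.141, -0.001, -0.073]
wrist_force: [-1.2, -0.9, -0.4]
width: 0.0007
finger_force: 0.2
```

Emit:
arm_command(targets=[[0.003, 0, 0, 0], [0.006, 0, 0, 0], [0.006, 0, 0, 0]])

```text
time: 18.95
tool_pos: [0.6456, -0.0061, 0.1417]
ee_rot: [3.141, 0.004, -0.073]
wrist_force: [-6.6, -0.4, 2.2]
width: -0.0
finger_force: 3.3
```

The force has risen, which suggests the end stop. One small firm press to confirm.

Emit:
arm_command(targets=[[0.003, 0, 0, 0], [0.003, 0, 0, 0], [0.003, 0, 0, 0]])

```text
time: 19.2
tool_pos: [0.6455, -0.0062, 0.1417]
ee_rot: [3.141, 0.008, -0.073]
wrist_force: [-10.6, -2.1, 4.5]
width: 0.0005
finger_force: 5.4
```

Emit:
arm_command(targets=[[-0.02, 0, 0, 0], [-0.06, 0, 0, 0], [-0.12, 0, 0.02, 0], [-0.16, 0, 0.09, 0], [-0.2, 0, 0.16, 0], [-0.26, 0, 0.23, 0], [-0.3, 0, 0.3, 0], [-0.32, 0, 0.32, 0]])

```text
time: 19.87
tool_pos: [0.4889, -0.0059, 0.3088]
ee_rot: [3.142, -0.012, -0.072]
wrist_force: [0.1, 0.5, 1.1]
width: 0.0004
finger_force: 0.0
```

```bash
python3 w.py w10; python3 -c "
from h import *
snap('scene','s10');b=cv2.imread('pics/s10.png')[160:400,120:520];a=cv2.imread('pics/w10.png')[:300]
cv2.imwrite('pics/c10.png',np.vstack([cv2.resize(b,(480,288)),a[:,80:560]]))"
```

```text
[ 0.48887527 -0.00589032  0.30879306] [ 3.14152055 -0.01213086 -0.07195903]
```

View pics/c10.png

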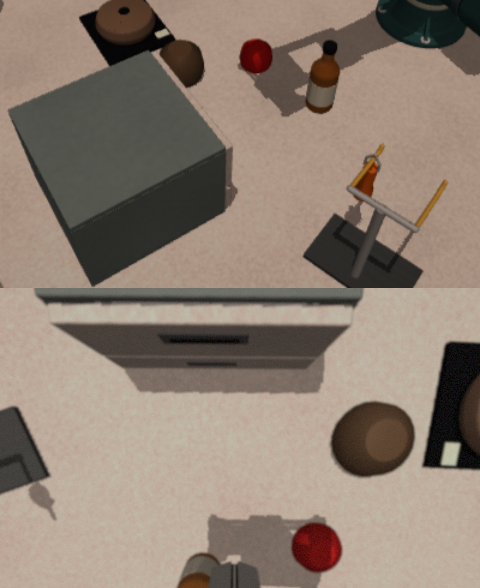

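The drawer is flush with the lower one and the end stop was felt. The torch, bottle and stones are in place, and the arm is clear.

```bash
python3 -c "
from bench import robot
print(robot.close_job())"
```

```text
the job is handed in; nothing more can be done
None
```

The job is handed in, with no verdict returned: the logger was placed upright and released on the pad, its display towards the drawer front, and the drawer was pushed gently to its stop at about 19 s. I could not see the logger once the drawer was shut; the torch, bottle and large stones in view looked undisturbed.

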